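Uncouple the trailer hitch and hold its tongue up for greasing

TASK

I want to grease the ball of this trailer hitch, so please uncouple it and hold it open for me. Pull the locking pin straight up out of the coupler and put it in the bolt dish, then pull the spring latch sideways by squeezing its plate all the way over towards the fixed lug, lift the tongue at least 7 cm off the ball and finish while still holding it up there: do not lower it or let go. Leave the other things on the bench where they are.

Things in the scene. Friction and masses are not known exactly. Their poses are not given: they have to be found in the camera images.
- ball_mount: Fixed hitch stand on the bench: dark steel base plate 350 x 110 x 6 mm on rubber strips (x -60 to 290 mm), a post with a 50 mm ball, and a pivot bracket. Origin on the bench right under the ball; its +x runs along the tongue from ball to pivot (away from the robot), +y to the left of that, z up. All x, y, z in mm below are in this frame, tongue down. Ball centre z 95, top z 120.
- pivot (a point): Centre of the tongue's pivot bolt, at x 250, y 0, z 105; the bolt runs along y. When the tongue rises, all on it swings about this line: at an angle of 0.34 the grip points between lug and latch plate (250 mm off, 58 mm above it) have risen 80 mm and gone 34 mm towards the pivot. The plates may turn between the finger pads, so the gripper can stay upright.
- tongue (a joint): Angle of the tongue (40 mm square tube stub with the dark coupler head at its near end) about the pivot bolt: 0 = coupler down on the ball, grows as the coupler rises, 0.7 at most. It swings freely and falls back if let go; lifting it at the lug takes 5 to 9 N. While the latch is shut, its pawl catches under the ball and the tongue lifts only about 2 mm.
- socket (a point): Centre of the ball socket inside the coupler head, on the tongue; at the start it is at the ball's centre (z 95). Its height above that is the lift: 84 mm at a tongue angle of 0.34. The head's flat top deck is at z 130.
- lug_face (a point): Middle of the outer (+y) flat face of the fixed grip lug on the coupler: x 0, y 29, z 163. The lug is an upright plate 30 mm wide (along x), 8 mm thick (y 21 to 29), from the deck up to z 178; it moves only with the tongue. Grip it together with the latch plate, fingers closing along y, near z 163; the latch's slide plate below reaches up to z 137.
- plate_face (a point): Middle of the outer (-y) flat face of the latch's upright plate: x 0, y -29, z 163 when shut. It is 30 mm wide, 6 mm thick, top at z 178, and faces the lug across a coil spring. Over both outer faces: 58 mm when shut, 43 mm squeezed home. Its slide plate (z 131 to 137, x 16 to 62, y -29 to 44) has the pin hole; its arm goes down on the +y side to the pawl under the ball.
- latch (a joint): Travel of the latch towards the lug (+y), m: 0 = shut, 0.015 = fully open. A spring shuts it: 6 N at first, 12 N fully open. The pawl clears the ball from 0.014 on; with the pin in, it moves 3 mm. Only the plate moves, the lug stands still: a gripper whose fingers move equally should be centred 21.5 mm inside the lug's outer face (y 7.5), the middle when squeezed home.
- pin_head (a point): Centre of the locking pin's round knurled grip, 16 mm in diameter, 25 mm tall (12.5 mm above and below this point). At the start the pin stands upright in the coupler with this point at x 45, y 0, z 165, its grip 22 mm behind the lug and latch plate, so the fingers should close along y. The slide plate's top is 28 mm below this point. Pull it up 40 mm or more to free it.
- pin_middle (a point): The middle of the plain steel locking pin, which is 70 mm long: 23 mm below the grip's centre along the pin, 35 mm from its lower, rounded end. Its 8 mm shank stands 30 mm deep in 10 mm holes.
- bolt_dish: Loose round steel dish with a few bolts in it, 139 mm in diameter at the rim, 24 mm tall, flat floor 105 mm in diameter, 2 mm above the bench. Origin on the bench under its centre. It stands to the left or right of the hitch (it changes places with the clutch basket).
- clutch_basket: Bystander: clutch basket, 121 mm in diameter, 47 mm tall, origin on the bench under its centre.
- grease_tin: Bystander: round grease tin, 77 mm in diameter, 52 mm tall, origin on the bench under its centre.
- brush: Bystander: parts brush, 194 mm long, lying flat on the left behind the hitch, origin under its middle.

How it is judged:
On the way, in this order (a step that is already met when the one before it is completed fails the run):
1. the locking pin lies in the bolt dish, let go, and the latch is still shut (horizontal distance between pin_middle and bolt_dish below 0.055 m and height (world z) of pin_middle below 0.045 m and contact force between the fingers and lock_pin below 0.1 N and value of joint latch below 0.004 m), for 0.2 s.
2. the latch is pulled fully open by the fingers while the coupler still sits on the ball (value of joint latch above 0.013 m and contact force between the fingers and latch above 2 N and value of joint tongue below 0.03 rad), for 0.1 s.
At the end, for the whole second after the job is handed in: The socket is held by the fingers at least 68 mm above where it sat on the ball, at rest (a little under the 7 cm asked for), the locking pin's middle is within 55 mm of the dish's centre and under 45 mm high, and clutch basket, grease tin and brush are within 30 mm of where they were (z of socket in the frame of ball_mount above 0.163 m and velocity of joint tongue between -0.1 and 0.1 rad/s and contact force between the fingers and tongue above 2 N and horizontal distance between pin_middle and bolt_dish below 0.055 m and height (world z) of pin_middle below 0.045 m and distance of each of clutch_basket, grease_tin, brush from where it was at the start of the episode below 0.03 m); the arm keeps its last pose, push and grip.
It fails at once if a bystander is knocked over or shoved away (distance of any of clutch_basket, grease_tin, brush from where it was at the start of the episode above 0.05 m).
It also fails if it takes over 64 s, if anything falls off the work surface, if the arm or the gripper's body presses on something with over 40 N, if the wrist force passes 120 N, or if a joint passes its speed limit or range.

ROBOT

A 7-joint arm with a two-finger parallel gripper is mounted at the origin on a cart in front of the work surface, level with it; the furniture and walls round the work are solid. World frame = base frame: x ahead of the robot, y to its left, z up, the work surface at z = 0. Lengths are in m, angles in rad, forces in N, time in s.
With the tool pointing down it reaches from about 0.35 to 0.9 m from the base axis. Payload 8.1 kg.
Tool frame: the origin (TCP) lies at the very end of the fingers, on their centre line; the grasp point (between the pads) lies 19 mm behind it; x points along the fingers, z is the direction in which the jaws open and shut, and the axes are right-handed (so a half turn about x gives the same grasp; the last joint's range is limited). The gripper opens to 92 mm and grips with 3 to 60 N. Pads are 19 mm wide; open, the fingers measure 130 mm over their backs; the gripper's body (75 mm by 190 mm) begins 47 mm behind the grasp point.
Start: joints at [1.066, 0.434, 0.025, 1.573, -0.012, 1.134, -0.075], TCP at [0.244, -0.575, 0.227] pointing down, gripper open.
Joint ranges: [-2.62, 2.62], [-0.44, 2.09], [-1.27, 1.32], [0.08, 2.57], [-1.32, 4.46], [0.12, 2], [-2.74, 2.74]. Speed limits (rad/s): [2.22, 2.22, 3.01, 3.01, 3.14, 3.14, 3.14].

INTERFACE

Orientations are given as a rotation vector (axis times angle).
In Python, from bench import observe, cams, close_job, finder gives the robot as it stands. The module is installed in compiled form; this text tells all that it offers.
- The arm moves only by the tool arm_command, never from a script. Its argument "moves" is a list of rows, each a list of 7 numbers: the shift along the tool's x, y, z in m, then the turn, a rotation vector about the tool's x, y, z in degrees, then the gripper's target within -1 to 1 (fully open at 1, half-way at 0, shut at -1). In form: [[x, y, z, ax, ay, az, grip], ...]. A call has 1 to 5 rows; each row shifts and turns the commanded pose from where the row before left it, along the tool's axes as they then stand; what a row does not reach is not made up. A row lasts 1/8 s, in which the tool goes at most 62.5 mm and 10.7 degrees, less where a joint would pass 70% of its speed; a pose out of reach is approached as far as the arm can. A call with a gripper value outside its range is refused whole. The fingers move at their own pace and stop on an object; "grip_force" is the grip in N (left out, the last holds). Time passes only in rows, so rows that do not move let the fingers close. It gives the time, the measured TCP pose, the force and the opening at its end, in the units of the state.
- observe(): the state, without advancing time (a new reading comes with each control period).
- cams.camera(name): name is "scene" or "top"; returns (picture, depth): 420x560x3 uint8, blue, green, red; 420x560 float32, m along the optical axis (not along the pixel's ray), 0 where there is no reading.
- cams.camera_model(name): a dict with "vertical_fov" (degrees; the focal length in pixels is half the picture's height over the tangent of half this angle, whatever the lens; pixels are square), "cx", "cy" (the principal point, pixels), "cam_to_world" (4x4, takes a point from camera to world coordinates). Camera axes: x right, y down, z forward; pixel columns grow to the right and rows downward; lengths in m; the calibration is good to about 2 mm. A picture is of the moment at which its call begins. camera_model takes no time and is no camera call.
- close_job(): hands the job in, once; it reports no verdict.
Trained networks look in the newest picture that a camera, given by its name, has taken for a name from the list of things; names that differ only in an ending like _2 or _b are one class to them, and where a whole thing is asked for, a point or a joint stands for the part that bears it (a point fixed in the world has none). Each returns a list of dicts, best first, with "score" (0 to 1); they miss things now and then, are a little off and sometimes report something else, mostly with a low value. They report only what shows in the picture. A call takes as long as a camera call.
- finder.outline_of(target, camera): "pixels" (420x560 bool, what is visible of it) and "rect" ([left, top, width, height] in pixels, round what is visible of it).
The state is a dict: "t": time; "joint_pos": joint angles; "qvel": joint speeds; "joint_efforts": joint torques, N m; "tcp_pos": TCP position; "orientation": TCP orientation; "force": force on the tool from outside, world axes, zero at the start; "moment": the same for the moment, N m; "opening": finger opening in m.
Only numpy, scipy, OpenCV 4.12 (cv2) and the standard library are available. Lean on these libraries where they do the work, as an engineer would, in place of code of your own. Each camera call takes 0.05 s, during which the arm holds its last target. There are 200 camera calls.

## Working session

There is one attempt and no reset: what is moved stays moved. The work goes in short steps, Python scripts to look and compute and a tool call to move; the robot and the scene stay as the last step left them, time stands still between calls to the robot, and variables do not carry over. Pictures are saved under pics/ and viewed, about 8 in all and at most 12, crops included, and the job is handed in when it is done.

Besides the shell and the picture viewer there is one more tool, called as name(argument=value, ...), one argument or row to a line, values as JSON. arm_command: Moves the arm, as the interface text tells. Its arguments: {"type":"object","properties":{"moves":{"type":"array"},"grip_force":{"type":"number"}},"required":["moves"]}

```bash
mkdir -p pics; cat > h.py <<'E'
import numpy as np, cv2
from scipy.spatial.transform import Rotation as R
from bench import observe, cams, close_job, finder
def K(n):
    m=cams.camera_model(n); f=210/np.tan(np.radians(m["vertical_fov"])/2); return f,m["cx"],m["cy"],np.array(m["cam_to_world"])
def cloud(n,d):
    f,cx,cy,T=K(n); v,u=np.mgrid[:420,:560]
    P=np.stack([(u-cx)/f*d,(v-cy)/f*d,d],-1)@T[:3,:3].T+T[:3,3]; P[d==0]=np.nan; return P
def proj(n,p):
    f,cx,cy,T=K(n); q=(np.asarray(p)-T[:3,3])@T[:3,:3]; return q[...,:2]/q[...,2:]*f+[cx,cy]
E
python3 - <<'E'
from h import *
np.set_printoptions(precision=4,suppress=True)
s=observe(); print(s["t"],s["tcp_pos"],s["orientation"],s["opening"]); print(R.from_rotvec(s["orientation"]).as_matrix())
for n in("scene","top"):
    im,d=cams.camera(n); cv2.imwrite(f"pics/{n}0.png",im); P=cloud(n,d); np.save(n+"0.npy",P)
    for t in("ball_mount","tongue","lug_face","plate_face","pin_head","bolt_dish","clutch_basket","grease_tin","brush"):
        for o in finder.outline_of(t,n)[:2]:
            q=P[o["pixels"]]; q=q[~np.isnan(q[:,0])]
            if len(q): print(n,t,round(o["score"],2),o["rect"],np.median(q,0),q.min(0),q.max(0))
print(observe()["t"])
E
```

```text
0.0 [ 0.2442 -0.5748  0.226 ] [ 0.9092  1.3743 -0.9079] 0.09213073787287797
[[-0.0007  0.9204  0.391 ]
 [ 0.0014  0.391  -0.9204]
 [-1.     -0.0001 -0.0015]]
scene ball_mount 0.92 [192.4, 188.7, 136.2, 104.8] [0.6074 0.1311 0.0363] [ 0.452  -0.1208 -0.0047] [0.8545 0.1923 0.1791]
scene tongue 0.95 [202.2, 185.9, 109.6, 76.6] [0.5617 0.1315 0.1231] [ 0.4849 -0.047  -0.0038] [0.836  0.1737 0.1791]
scene lug_face 0.78 [207.7, 188.2, 101.2, 73.9] [0.5607 0.1318 0.1232] [ 0.4849 -0.057  -0.0027] [0.8056 0.1737 0.1791]
scene plate_face 0.81 [259.6, 201.8, 50.3, 56.9] [0.5422 0.1489 0.1355] [ 0.4994 -0.0738 -0.0013] [0.6456 0.1737 0.1779]
scene pin_head 0.6 [262.0, 200.7, 48.6, 61.3] [0.5422 0.1479 0.1352] [ 0.4985 -0.1208 -0.0044] [0.6456 0.1737 0.1779]
scene pin_head 0.57 [276.5, 200.4, 7.6, 21.3] [0.5598 0.1277 0.1636] [0.5541 0.1163 0.1382] [0.5678 0.1328 0.1783]
scene bolt_dish 0.6 [355.8, 178.5, 53.5, 34.6] [ 0.4284 -0.2648  0.0073] [ 0.3591 -0.3566 -0.0036] [ 0.5056 -0.1768  0.027 ]
scene clutch_basket 0.8 [269.6, 316.6, 61.5, 67.5] [0.4031 0.349  0.0342] [ 0.3482  0.2468 -0.0038] [0
[... 634 characters left out ...]
.9 [230.9, 211.8, 29.6, 35.0] [0.5493 0.1211 0.137 ] [0.4986 0.0893 0.0066] [0.5835 0.1734 0.1845]
top bolt_dish 0.83 [370.9, 244.4, 52.1, 52.1] [ 0.4268 -0.2561  0.0053] [ 0.3576 -0.3284 -0.0089] [ 0.4974 -0.1826  0.0317]
top clutch_basket 0.66 [147.5, 257.7, 48.2, 47.6] [0.411  0.3273 0.0346] [ 0.3489  0.2714 -0.0074] [0.4699 0.3945 0.0556]
top grease_tin 0.59 [379.4, 180.4, 33.2, 32.1] [ 0.6179 -0.2486  0.0502] [ 0.5815 -0.2907 -0.0008] [ 0.6572 -0.2132  0.0598]
top brush 0.65 [125.8, 177.3, 74.2, 13.0] [0.6648 0.3831 0.0118] [ 0.6485  0.2615 -0.0042] [0.6924 0.4566 0.0235]
top brush 0.6 [229.0, 210.7, 34.8, 33.5] [0.5497 0.1233 0.1369] [ 0.5036  0.0894 -0.0045] [0.594  0.1789 0.1845]
1.0
```

```bash
python3 - <<'E'
from h import *
np.set_printoptions(precision=4,suppress=True)
a=cv2.imread("pics/top0.png")[115:275,200:320]; b=cv2.imread("pics/scene0.png")[170:300,190:330]
cv2.imwrite("pics/c1.png",np.hstack([cv2.resize(a,(450,600),interpolation=2),cv2.resize(b,(350,600*350//350*130//140*350//600),interpolation=2) if 0 else cv2.copyMakeBorder(cv2.resize(b,(350,325),interpolation=2),0,275,0,0,0)]))
for n in("scene","top"):
    P=np.load(n+"0.npy").reshape(-1,3)
    def sel(z0,z1,x0=.44,x1=.87,y0=0,y1=.22): return P[(P[:,2]>z0)&(P[:,2]<z1)&(P[:,0]>x0)&(P[:,0]<x1)&(P[:,1]>y0)&(P[:,1]<y1)]
    q=sel(.15,.2); print(n,"high",len(q))
    _,lab,c=cv2.kmeans(q[:,:2].astype(np.float32),3,None,(3,50,1e-5),10,0)
    for i in range(3): w=q[lab[:,0]==i]; print(c[i],len(w),w.min(0),w.max(0))
    if n=="top":
        q=q[q[:,2]>.172]; print(q[np.argsort(q[:,1])])
    q=sel(.112,.14); print("tube",cv2.minAreaRect(q[:,:2].astype(np.float32)))
    q=sel(.115,.14,.62,.78); l=cv2.fitLine(q[:,:2].astype(np.float32),2,0,.01,.01).ravel(); print("axis yaw",np.degrees(np.arctan(l[1]/l[0])),l)
    q=sel(.004,.03); print("base",cv2.minAreaRect(q[:,:2].astype(np.float32)))
E
```

```text
scene high 426
[0.5131 0.111 ] 175 [0.4994 0.0991 0.1501] [0.5283 0.1322 0.1779]
[0.5599 0.127 ] 81 [0.5541 0.1163 0.152 ] [0.5689 0.1328 0.1783]
[0.5195 0.155 ] 170 [0.5051 0.1333 0.1502] [0.5355 0.161  0.1791]
tube ((0.6370640993118286, 0.11993914097547531), (0.0775642991065979, 0.3008432388305664), 81.30449676513672)
axis yaw -8.554496 [ 0.9889 -0.1488  0.7016  0.109 ]
base ((0.6609897613525391, 0.11965599656105042), (0.41824623942375183, 0.1997607946395874), 0.26346921920776367)
top high 222
[0.5623 0.1187] 41 [0.5553 0.1116 0.1603] [0.5691 0.1257 0.1801]
[0.5161 0.1069] 83 [0.5012 0.0956 0.1509] [0.5291 0.1243 0.1845]
[0.5205 0.1423] 98 [0.509  0.1241 0.1542] [0.5346 0.1539 0.1817]
[[0.5244 0.0956 0.1749]
 [0.5267 0.0956 0.1738]
 [0.5221 0.0957 0.1751]
 [0.5198 0.0958 0.1729]
 [0.5105 0.0978 0.1845]
 [0.529  0.0978 0.1772]
 [0.5244 0.0978 0.1783]
 [0.5175 0.0979 0.1786]
 [0.5198 0.0979 0.1775]
 [0.5268 0.0979 0.1751]
 [0.5128 0.098  0.1779]
 [0.5082 0.098  0.1795]
 [0.5221 0.098  0.1745]
 [0.5152 0.0981 0.1746]
 [0.5059 0.0981 0.1772]
 [0.5036 0.0982 0.1769]
 [0.5268 0.1001 0.17
[... 1765 characters left out ...]
0.151  0.1805]
 [0.5345 0.151  0.1773]
 [0.5206 0.1511 0.1788]
 [0.5229 0.1511 0.1777]
 [0.5183 0.1512 0.1781]
 [0.5114 0.1512 0.1784]
 [0.5253 0.1513 0.1754]
 [0.5137 0.1514 0.176 ]
 [0.5323 0.1514 0.1734]
 [0.5276 0.1514 0.174 ]
 [0.5091 0.1515 0.1753]
 [0.5183 0.1532 0.181 ]
 [0.516  0.1534 0.1795]
 [0.523  0.1535 0.1771]
 [0.5207 0.1537 0.1748]
 [0.5137 0.1537 0.1756]
 [0.5114 0.1538 0.1754]
 [0.5091 0.1539 0.1742]]
tube ((0.6373690366744995, 0.11187323182821274), (0.08502838015556335, 0.2989209294319153), 81.29717254638672)
axis yaw -8.402803 [ 0.9893 -0.1461  0.705   0.1006]
base ((0.6557219624519348, 0.11016327142715454), (0.4284151792526245, 0.21944600343704224), 0.13985006511211395)
```

View pics/c1.png

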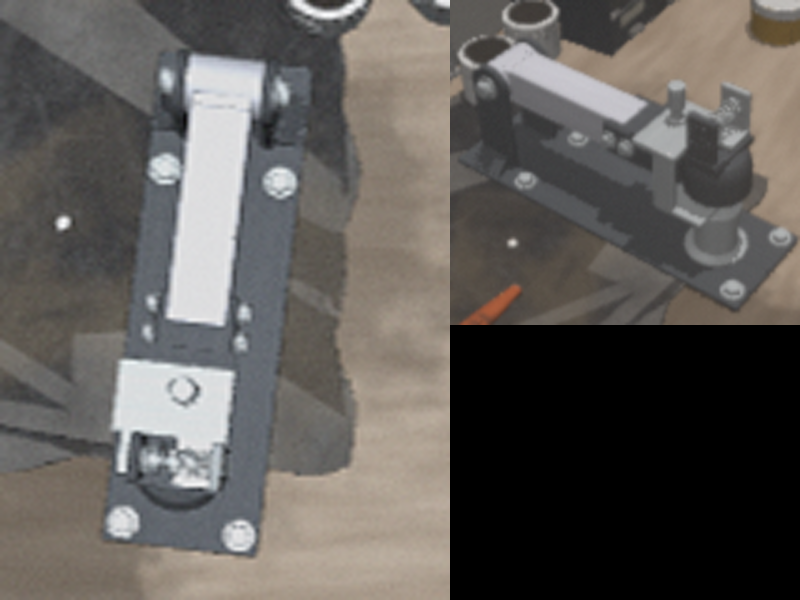

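View pics/scene0.png

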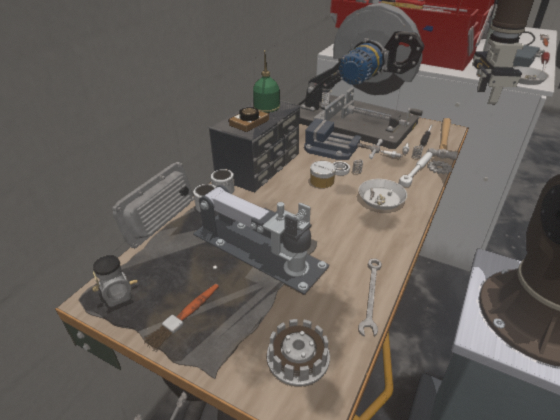

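Pictures 1–2: the top crop (left half) shows the pin grip at about (183,390), with the lug and latch plate in front of it. The hitch yaw is about -8.4°. The scene view shows the dish right of the hitch at about (382,195) and the basket at (298,350). The ball origin works out to about (0.518, 0.126), and the pin is at about (0.5625, 0.1195).

arm_command(
  moves=[
    [-0.014, 0.0434, -0.0396, 0, 0, 0, 1],
    [-0.014, 0.0434, -0.0396, 0, 0, 0, 1],
    [-0.014, 0.0434, -0.0396, 0, 0, 0, 1],
    [-0.014, 0.0434, -0.0396, 0, 0, 0, 1],
    [-0.014, 0.0434, -0.0396, 0, 0, 0, 1],
  ],
  grip_force=25,
)

```text
t: 1.62
tcp_pos: [0.3673, -0.3064, 0.2975]
orientation: [0.908, 1.372, -0.908]
force: [2.0, -0.2, 0.2]
opening: 0.0918
```

arm_command(
  moves=[
    [0, 0.0434, -0.0396, 0, 0, 0, 0.3],
    [0, 0.0434, -0.0396, 0, 0, 0, 0.3],
    [0, 0.0434, -0.0396, 0, 0, 0, 0.3],
    [0, 0.0434, -0.0396, 0, 0, 0, 0.3],
    [0, 0.0434, -0.0396, 0, 0, 0, 0.3],
  ],
)

```text
t: 2.25
tcp_pos: [0.4896, -0.0394, 0.297]
orientation: [0.909, 1.372, -0.908]
force: [0.2, -1.3, 0.1]
opening: 0.0602
```

arm_command(
  moves=[
    [0, 0.0434, -0.0396, 0, 0, 0, 0.3],
    [0, 0.0434, -0.0396, 0, 0, 0, 0.3],
    [0, 0, 0, 10.5, 0, 0, 0.3],
    [0, 0, 0, 10.5, 0, 0, 0.3],
    [0, 0, 0, 10.4, 0, 0, 0.3],
  ],
)

```text
t: 2.88
tcp_pos: [0.538, 0.0659, 0.2967]
orientation: [1.32, 1.133, -1.32]
force: [0.8, -0.7, -0.7]
opening: 0.0595
```

```bash
cat >> h.py <<'E'
AX=np.array([.9893,-.146,0]);AY=np.array([.146,.9893,0]);O=np.array([.518,.1262,0])
def go(tgt,pr=True):
    s=observe(); M=R.from_rotvec(s["orientation"]).as_matrix(); d=M.T@(np.asarray(tgt)-s["tcp_pos"])
    W=np.stack([[0,0,-1],np.cross(-AY,[0,0,-1]),-AY],1)
    r=np.degrees((R.from_matrix(M.T@W)).as_rotvec())
    print("t",s["t"],"tcp",s["tcp_pos"],"open",s["opening"],"F",s["force"],"tool shift",d,"turn",r)
np.set_printoptions(precision=4,suppress=True)
E
python3 - <<'E'
from h import *
go(O+.045*AX+[0,0,.148]); print(observe()["joint_pos"])
E
```

```text
t 2.875 tcp [0.538  0.0659 0.2967] open 0.05953572229323356 F [ 0.8391 -0.6747 -0.6957] tool shift [ 0.1487  0.0162 -0.0568] turn [-0.3157  0.0055  0.0048]
[ 0.0253  0.2714 -0.3149  1.649   0.0881  1.2353 -2.0307]
```

arm_command(
  moves=[
    [0, 0.016, -0.057, 0, 0, 0, 0.3],
    [0.03, 0, 0, 0, 0, 0, 0.3],
    [0.03, 0, 0, 0, 0, 0, 0.3],
    [0.02, 0, 0, 0, 0, 0, 0.3],
    [0, 0, 0, 0, 0, 0, 0.3],
  ],
)

```text
t: 3.5
tcp_pos: [0.5611, 0.1194, 0.2154]
orientation: [1.314, 1.138, -1.319]
force: [0.4, -0.7, 0.7]
opening: 0.0598
```

```bash
python3 - <<'E'
from h import *
p=O+.045*AX+[0,0,.148]; go(p)
im,d=cams.camera("scene"); b=im[130:270,190:350]
for q,c in ((O+.045*AX+[0,0,.165],(0,0,255)),(O+.029*AY+[0,0,.163],(0,255,0)),(O-.029*AY+[0,0,.163],(255,0,0))): cv2.circle(b,tuple(np.round(proj("scene",q)-[190,130]).astype(int)),1,c,-1)
it,d=cams.camera("top"); it=it[150:290,190:310]
cv2.imwrite("pics/c2.png",np.hstack([cv2.resize(b,(457,400),interpolation=2),cv2.resize(it,(343,400),interpolation=2)]))
E
```

```text
t 3.5 tcp [0.5611 0.1194 0.2154] open 0.05980328616815119 F [ 0.4311 -0.7091  0.7136] tool shift [ 0.0674  0.0015 -0.0005] turn [0.0142 0.0732 0.1582]
```

View pics/c2.png

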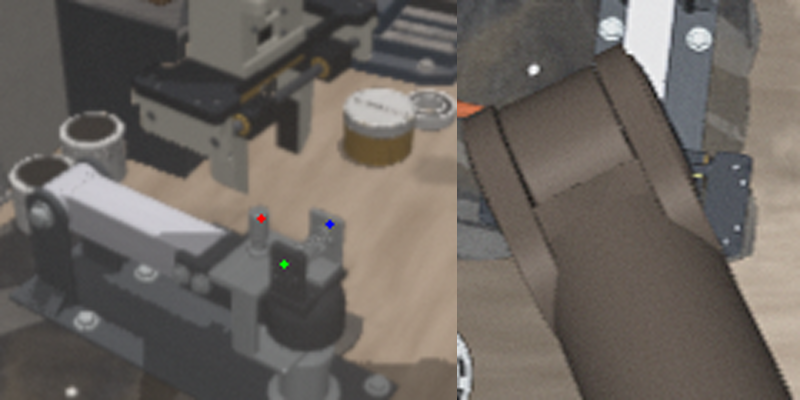

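Picture 3: the projected markers land on the pin grip (261,218), the lug (284,264) and the plate (330,224), so the frame estimate holds. The open fingers straddle the pin.

arm_command(
  moves=[
    [0.03, 0.0015, 0, 0, 0, 0, 0.3],
    [0.03, 0, 0, 0, 0, 0, 0.3],
    [0.008, 0, 0, 0, 0, 0, 0.3],
    [0, 0, 0, 0, 0, 0, -1],
    [0, 0, 0, 0, 0, 0, -1],
  ],
)

```text
t: 4.22
tcp_pos: [0.5645, 0.1199, 0.1502]
orientation: [1.318, 1.135, -1.314]
force: [-0.4, -0.4, -0.9]
opening: 0.0442
```

arm_command(
  moves=[
    [0, 0, 0, 0, 0, 0, -1],
    [0, 0, 0, 0, 0, 0, -1],
    [0, 0, 0, 0, 0, 0, -1],
  ],
)

```text
t: 4.6
tcp_pos: [0.5638, 0.12, 0.149]
orientation: [1.317, 1.136, -1.315]
force: [-0.6, 3.5, -0.0]
opening: 0.0155
```

```bash
python3 - <<'E'
from h import *
go(O+.045*AX+[0,0,.148])
E
```

```text
t 4.6 tcp [0.5638 0.12   0.149 ] open 0.01551630527655601 F [-0.5945  3.4903 -0.0478] tool shift [ 0.001  -0.0012  0.0005] turn [ 0.0157 -0.0401 -0.032 ]
```

arm_command(
  moves=[
    [-0.015, 0, 0, 0, 0, 0, -1],
    [-0.015, 0, 0, 0, 0, 0, -1],
    [-0.02, 0, 0, 0, 0, 0, -1],
    [-0.03, 0, 0, 0, 0, 0, -1],
    [-0.05, 0, 0, 0, 0, 0, -1],
  ],
)

```text
t: 5.22
tcp_pos: [0.5625, 0.1187, 0.2796]
orientation: [1.314, 1.137, -1.319]
force: [-0.1, -0.2, 0.0]
opening: 0.0153
```

```bash
python3 - <<'E'
from h import *
P=np.load("top0.npy"); q=P.reshape(-1,3); q=q[(q[:,0]>.33)&(q[:,0]<.53)&(q[:,1]>-.36)&(q[:,1]<-.15)]
rim=q[(q[:,2]>.018)]; print("rim",cv2.minEnclosingCircle(rim[:,:2].astype(np.float32)),np.median(rim[:,2]))
Q=np.load("scene0.npy").reshape(-1,3); Q=Q[(Q[:,0]>.33)&(Q[:,0]<.53)&(Q[:,1]>-.36)&(Q[:,1]<-.15)&(Q[:,2]>.018)]
print("rim s",cv2.minEnclosingCircle(Q[:,:2].astype(np.float32)))
go([.427,-.256,.16])
im,d=cams.camera("scene"); a=im[140:270,190:350]; b=cv2.imread("pics/top0.png")[230:310,355:440]
cv2.imwrite("pics/c3.png",np.hstack([cv2.resize(a,(480,390),interpolation=2),cv2.resize(b,(310,390),interpolation=2)]))
E
```

```text
rim ((0.45044445991516113, -0.28344306349754333), 0.10769829154014587) 0.021919143626013993
rim s ((0.4502637982368469, -0.280536949634552), 0.11064036935567856)
t 5.225 tcp [0.5625 0.1187 0.2796] open 0.015327371042837365 F [-0.056  -0.2057  0.0274] tool shift [ 0.1204 -0.079   0.3903] turn [-0.0043  0.098   0.1412]
```

View pics/c3.png

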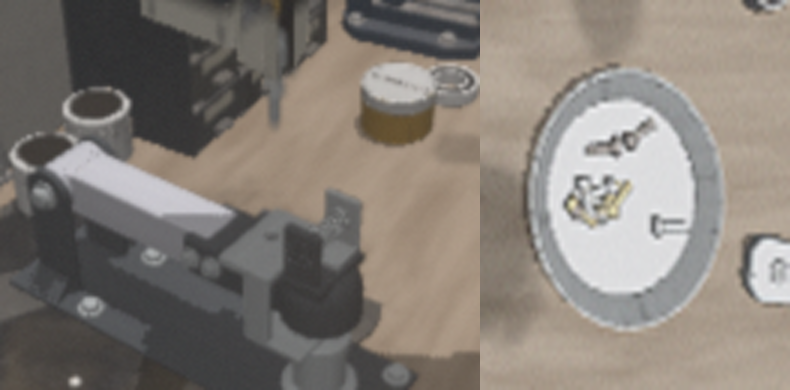

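Picture 4: the pin is out, its hole is empty at about (272,238), and the pin hangs from the gripper. The dish centre is about (0.4275, -0.2555). I'll carry the pin there and tilt it so that it lies down in the dish.

arm_command(
  moves=[
    [0, -0.0119, 0.0557, 0, 0, 0, -1],
    [0, -0.0119, 0.0557, 0, 0, 0, -1],
    [0, -0.0119, 0.0557, 0, 0, 0, -1],
    [0, -0.0119, 0.0557, 0, 0, 0, -1],
    [0, -0.0119, 0.0557, 0, 0, 0, -1],
  ],
)

```text
t: 5.9
tcp_pos: [0.4631, -0.1491, 0.2799]
orientation: [1.316, 1.135, -1.316]
force: [1.7, -0.6, -1.6]
opening: 0.0155
```

arm_command(
  moves=[
    [0, -0.0119, 0.0557, 0, 0, 0, -1],
    [0, -0.0119, 0.0557, 0, 0, 0, -1],
    [0.05, 0, 0, 0, 0, 0, -1],
    [0.05, 0, 0, 0, 0, 0, -1],
    [0, 0, 0, 0, 0, 0, -1],
  ],
)

```text
t: 6.52
tcp_pos: [0.4218, -0.2532, 0.1769]
orientation: [1.315, 1.142, -1.32]
force: [-0.2, 0.4, -0.3]
opening: 0.0155
```

arm_command(
  moves=[
    [0, 0, 0, 0, 0, 10, -1],
    [0, 0, 0, 0, 0, 10, -1],
    [0, 0, 0, 0, 0, 10, -1],
    [0, 0, 0, 0, 0, 10, -1],
    [0, 0, 0, 0, 0, 0, -1],
  ],
)

```text
t: 7.15
tcp_pos: [0.4352, -0.2388, 0.1805]
orientation: [1.511, 0.756, -0.884]
force: [0.2, -0.1, -1.4]
opening: 0.0153
```

```bash
python3 - <<'E'
from h import *
go([.423,-.255,.040]); print(observe()["joint_pos"])
E
```

```text
t 7.15 tcp [ 0.4352 -0.2388  0.1805] open 0.015299525173406147 F [ 0.1558 -0.0847 -1.3725] tool shift [ 0.1154 -0.0793  0.0236] turn [  1.1261  -2.9433 -30.2564]
[ 0.9878  0.1364 -0.4269  2.3059 -0.706   0.3208 -0.4882]
```

arm_command(
  moves=[
    [0.035, -0.025, 0.008, 0, 0, 0, -1],
    [0.035, -0.025, 0.008, 0, 0, 0, -1],
    [0, 0, 0, 0, 0, 0, -1],
  ],
)

```text
t: 7.52
tcp_pos: [0.4322, -0.2474, 0.1162]
orientation: [1.516, 0.762, -0.875]
force: [-0.4, -0.1, -1.2]
opening: 0.0154
```

```bash
python3 - <<'E'
from h import *
go([.4235,-.255,.043]); print(observe()["joint_pos"])
E
```

```text
t 7.525 tcp [ 0.4322 -0.2474  0.1162] open 0.015351615795301584 F [-0.4181 -0.0673 -1.1522] tool shift [ 0.0587 -0.0436  0.0123] turn [  1.3233  -3.4887 -30.3561]
[ 1.0812  0.2981 -0.53    2.3635 -1.1182  0.1508 -0.0061]
```

arm_command(
  moves=[
    [0, 0, 0, 0, 0, -10, -1],
    [0, 0, 0, 0, 0, -10, -1],
    [0, 0, 0, 0, 0, -10, -1],
    [0, 0, 0, 0, 0, -10, -1],
    [0, 0, 0, 0, 0, -10, -1],
  ],
)

```text
t: 8.15
tcp_pos: [0.4439, -0.24, 0.111]
orientation: [1.323, 1.238, -1.243]
force: [1.0, -0.4, -1.6]
opening: 0.0151
```

arm_command(
  moves=[
    [0, 0, 0, 0, 0, -10, -1],
    [0, 0, 0, 0, 0, -10, -1],
    [0, 0, 0, 0, 0, 0, -1],
  ],
)

```text
t: 8.52
tcp_pos: [0.4462, -0.2384, 0.1078]
orientation: [1.134, 1.515, -1.476]
force: [-0.4, 0.0, -1.1]
opening: 0.0152
```

```bash
python3 - <<'E'
from h import *
go([.432,-.2565,.040]); print(observe()["joint_pos"])
E
```

```text
t 8.525 tcp [ 0.4462 -0.2384  0.1078] open 0.015242323678029697 F [-0.3779  0.0464 -1.0823] tool shift [0.0663 0.0116 0.0245] turn [ 4.6689 -3.8169 21.0217]
[ 0.1304  0.615   0.3541  1.7112 -0.1463  1.2214 -1.0972]
```

arm_command(
  moves=[
    [0, 0, 0, 0, 0, -9, -1],
    [0, 0, 0, 0, 0, -9, -1],
    [0, 0, 0, 0, 0, 0, -1],
  ],
)

```text
t: 8.9
tcp_pos: [0.4443, -0.2381, 0.1068]
orientation: [0.929, 1.754, -1.677]
force: [0.0, 0.2, -0.9]
opening: 0.0149
```

```bash
python3 - <<'E'
from h import *
go([.432,-.2565,.041]); print(observe()["joint_pos"])
E
```

```text
t 8.9 tcp [ 0.4443 -0.2381  0.1068] open 0.014876288576951354 F [ 0.0023  0.1863 -0.9406] tool shift [0.0566 0.0316 0.0248] turn [ 5.2887 -3.2955 38.8709]
[ 0.1096  0.8137  0.3669  1.4877 -0.0913  1.5449 -1.1279]
```

arm_command(
  moves=[
    [0.019, 0.0105, 0.0083, 0, 0, 0, -1],
    [0.019, 0.0105, 0.0083, 0, 0, 0, -1],
    [0.0186, 0.0105, 0.0083, 0, 0, 0, -1],
    [0, 0, 0, 0, 0, 0, -1],
  ],
)

```text
t: 9.4
tcp_pos: [0.4304, -0.2562, 0.0418]
orientation: [0.937, 1.757, -1.673]
force: [-0.1, -0.5, -0.3]
opening: 0.0153
```

```bash
python3 - <<'E'
from h import *
go([.432,-.2565,.041])
im,d=cams.camera("scene"); a=im[130:250,320:480]; it,d=cams.camera("top"); b=it[220:310,340:460]
cv2.imwrite("pics/c4.png",np.hstack([cv2.resize(a,(400,300),interpolation=2),cv2.resize(b,(400,300),interpolation=2)]))
E
```

```text
t 9.4 tcp [ 0.4304 -0.2562  0.0418] open 0.015296160677525183 F [-0.1416 -0.4586 -0.3001] tool shift [-0.0004  0.0018  0.0002] turn [ 5.223  -3.6763 38.7361]
```

View pics/c4.png

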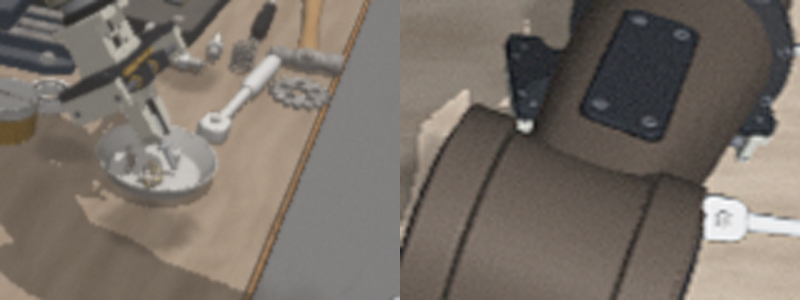

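Picture 5: the tilted gripper holds the pin inside the dish, with its tip near the floor at about (172,165). I'll release it.

arm_command(
  moves=[
    [0, 0, 0, 0, 0, 0, -0.3],
    [0, 0, 0, 0, 0, 0, -0.3],
    [0, 0, 0, 0, 0, 0, -0.3],
    [-0.02, 0, 0, 0, 0, 0, 0],
    [-0.04, 0, 0, 0, 0, 0, 0],
  ],
)

```text
t: 10.12
tcp_pos: [0.4679, -0.2621, 0.0882]
orientation: [0.935, 1.763, -1.671]
force: [-0.1, 0.0, 0.2]
opening: 0.0442
```

arm_command(
  moves=[
    [-0.05, 0, 0, 0, 0, 10, 0.5],
    [-0.05, 0, 0, 0, 0, 10, 0.5],
    [-0.05, 0, 0, 0, 0, 10, 0.5],
    [-0.03, 0, 0, 0, 0, 9, 0.8],
  ],
)

```text
t: 10.62
tcp_pos: [0.5443, -0.2843, 0.251]
orientation: [1.344, 1.22, -1.211]
force: [0.1, 0.0, -0.8]
opening: 0.0751
```

```bash
python3 - <<'E'
from h import *
go(O+.0075*AY+[0,0,.26]); print(observe()["joint_pos"])
im,d=cams.camera("scene"); a=im[150:240,330:450]; P=cloud("scene",d)
for o in finder.outline_of("pin_middle","scene")[:3]:
    q=P[o["pixels"]]; q=q[~np.isnan(q[:,0])]; print(round(o["score"],2),o["rect"],np.median(q,0),q.min(0),q.max(0))
cv2.imwrite("pics/c5.png",cv2.resize(a,(600,450),interpolation=2))
E
```

```text
t 10.625 tcp [ 0.5443 -0.2843  0.251 ] open 0.07513269287117287 F [ 0.1414  0.0254 -0.7885] tool shift [ 0.0271 -0.0593 -0.4137] turn [ 3.7217 -5.1552 -0.7604]
[ 0.2067  0.4215  0.353   1.5687 -0.2456  1.2097 -1.0284]
0.56 [366.8, 186.9, 17.4, 5.5] [ 0.456  -0.2506  0.0127] [ 0.4149 -0.2574  0.0066] [ 0.4768 -0.2446  0.0198]
```

View pics/c5.png

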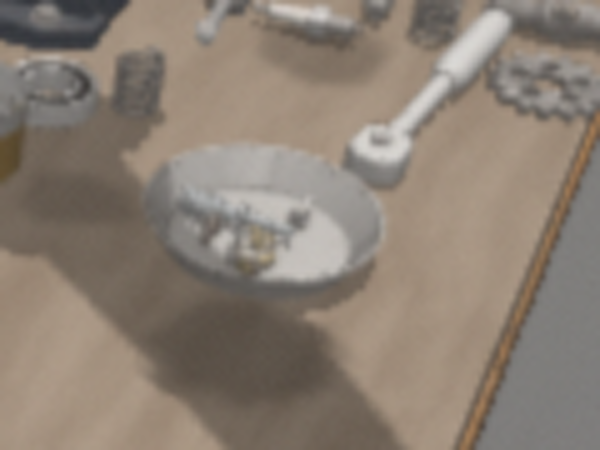

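Picture 6: the pin lies flat in the dish, grip at about (210,205) and shank pointing to (290,235). Its middle is about 18 mm from the dish centre. Next is the latch.

arm_command(
  moves=[
    [0.0038, -0.0085, -0.0591, 0, 0, 0, 1],
    [0.0038, -0.0085, -0.0591, 0, 0, 0, 1],
    [0.0038, -0.0085, -0.0591, 0, 0, 0, 1],
    [0.0038, -0.0085, -0.0591, 0, 0, 0, 1],
    [0.0038, -0.0085, -0.0591, 0, 0, 0, 1],
  ],
)

```text
t: 11.35
tcp_pos: [0.5238, 0.0175, 0.2546]
orientation: [1.34, 1.231, -1.218]
force: [0.6, -0.3, 0.6]
opening: 0.0917
```

arm_command(
  moves=[
    [0.0038, -0.0085, -0.0591, 0, 0, 0, 1],
    [0.0038, -0.0085, -0.0591, 0, 0, 0, 1],
    [0, 0, 0, 3.7, -5.1, -0.8, 1],
    [0, 0, 0, 0, 0, 0, 1],
  ],
)

```text
t: 11.85
tcp_pos: [0.5168, 0.1371, 0.2574]
orientation: [1.308, 1.15, -1.32]
force: [-0.4, -0.2, 0.5]
opening: 0.0916
```

```bash
python3 - <<'E'
from h import *
go(O+.0075*AY+[0,0,.146]); print(observe()["joint_pos"])
E
```

```text
t 11.85 tcp [0.5168 0.1371 0.2574] open 0.09156870872778776 F [-0.4211 -0.1694  0.4542] tool shift [0.1113 0.0041 0.0032] turn [ 0.3664 -0.0667  0.7024]
[-0.5055  0.2667  0.1922  1.7517 -0.0626  1.1391 -2.004 ]
```

arm_command(
  moves=[
    [0.03, 0.0041, 0.0032, 0.4, 0, 0.7, 1],
    [0.035, 0, 0, 0, 0, 0, 1],
    [0, 0, 0, 0, 0, 0, 1],
  ],
)

```text
t: 12.22
tcp_pos: [0.5188, 0.129, 0.1911]
orientation: [1.32, 1.135, -1.323]
force: [0.4, -0.2, 0.8]
opening: 0.0916
```

```bash
python3 - <<'E'
from h import *
go(O+.0075*AY+[0,0,.146])
im,d=cams.camera("scene"); a=im[140:265,220:350]
cv2.imwrite("pics/c6.png",cv2.resize(a,(600,577),interpolation=2))
E
```

```text
t 12.225 tcp [0.5188 0.129  0.1911] open 0.09157416628822941 F [ 0.4095 -0.1589  0.8463] tool shift [ 0.0451 -0.0003 -0.0046] turn [-0.3997 -0.0127  0.1673]
```

View pics/c6.png

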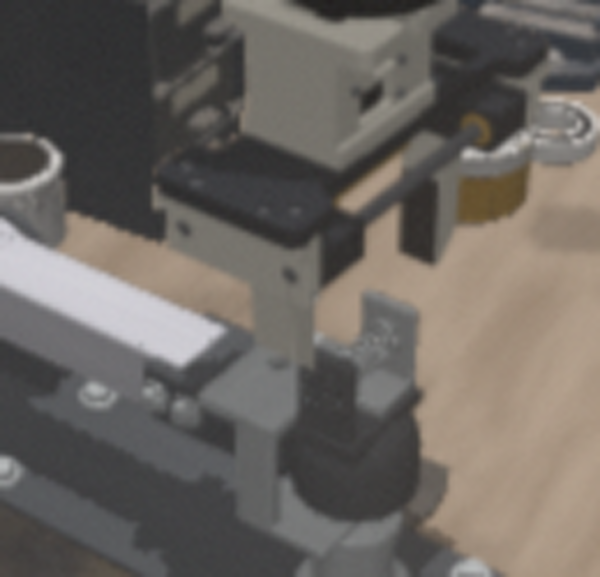

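Picture 7: the fingers straddle the lug (330,385) and the plate (390,330) just above their tops, with clearance on both sides. I'll correct 4.6 mm in y and go down.

arm_command(
  moves=[
    [0, 0, -0.0046, 0, 0, 0, 1],
    [0.02, 0, 0, 0, 0, 0, 1],
    [0.025, 0, 0, 0, 0, 0, 1],
    [0, 0, 0, 0, 0, 0, 1],
  ],
)

```text
t: 12.78
tcp_pos: [0.521, 0.1358, 0.1483]
orientation: [1.322, 1.134, -1.319]
force: [-0.2, -0.2, 0.2]
opening: 0.092
```

```bash
python3 - <<'E'
from h import *
go(O+.0075*AY+[0,0,.146])
E
```

```text
t 12.775 tcp [0.521  0.1358 0.1483] open 0.09196907621897152 F [-0.1974 -0.2265  0.2269] tool shift [ 0.0023 -0.0016  0.0025] turn [-0.3147 -0.1171 -0.0472]
```

arm_command(
  moves=[
    [0.002, -0.001, 0.001, 0, 0, 0, 0.4],
    [0, 0, 0, 0, 0, 0, 0.2],
    [0, 0, 0, 0, 0, 0, 0.1],
    [0, 0, 0, 0, 0, 0, 0],
    [0, 0, 0, 0, 0, 0, -0.1],
  ],
  grip_force=35,
)

```text
t: 13.4
tcp_pos: [0.5204, 0.1335, 0.147]
orientation: [1.324, 1.132, -1.319]
force: [1.5, 5.3, -2.7]
opening: 0.0465
```

arm_command(
  moves=[
    [0, 0, 0, 0, 0, 0, -0.3],
    [0, 0, 0, 0, 0, 0, -1],
    [0, 0, 0, 0, 0, 0, -1],
    [0, 0, 0, 0, 0, 0, -1],
  ],
)

```text
t: 13.9
tcp_pos: [0.5207, 0.1356, 0.1469]
orientation: [1.324, 1.134, -1.316]
force: [0.1, 1.0, 5.9]
opening: 0.0426
```

```bash
python3 - <<'E'
from h import *
go(O+.0075*AY+[0,0,.146])
E
```

```text
t 13.9 tcp [0.5207 0.1356 0.1469] open 0.04262652104422468 F [0.1135 0.9897 5.8696] tool shift [ 0.0009 -0.0013  0.0022] turn [-0.2985 -0.191  -0.1709]
```

The opening is 42.6 mm, so the latch is home. I'll lift along the arc.

arm_command(
  moves=[
    [-0.0075, 0.002, 0, 0, 0, 0, -1],
    [-0.0075, 0.002, 0, 0, 0, 0, -1],
    [-0.0073, 0.0025, 0, 0, 0, 0, -1],
    [-0.0073, 0.0025, 0, 0, 0, 0, -1],
    [0, 0, 0, 0, 0, 0, -1],
  ],
)

```text
t: 14.52
tcp_pos: [0.529, 0.1343, 0.1757]
orientation: [1.323, 1.135, -1.317]
force: [3.3, 4.5, -6.4]
opening: 0.0423
```

```bash
python3 - <<'E'
from h import *
go(O+.0075*AY+.0091*AX+[0,0,.1765])
E
```

```text
t 14.525 tcp [0.529  0.1343 0.1757] open 0.04229967111448068 F [ 3.3109  4.55   -6.3686] tool shift [-0.0008 -0.0006  0.0022] turn [-0.2565 -0.1686 -0.0999]
```

Fz is -6.4 N, which matches the tongue's weight, so it is rising with the hand.

arm_command(
  moves=[
    [-0.0072, 0.003, 0, 0, 0, 0, -1],
    [-0.0072, 0.003, 0, 0, 0, 0, -1],
    [-0.007, 0.0034, 0, 0, 0, 0, -1],
    [-0.007, 0.0034, 0, 0, 0, 0, -1],
    [-0.0068, 0.0037, 0, 0, 0, 0, -1],
  ],
)

```text
t: 15.15
tcp_pos: [0.5444, 0.1323, 0.2103]
orientation: [1.322, 1.136, -1.318]
force: [3.0, 7.7, -7.1]
opening: 0.0425
```

arm_command(
  moves=[
    [-0.0068, 0.0037, 0, 0, 0, 0, -1],
    [-0.0065, 0.0041, 0, 0, 0, 0, -1],
    [-0.0065, 0.0041, 0, 0, 0, 0, -1],
    [0, 0, 0, 0, 0, 0, -1],
    [0, 0, 0, 0, 0, 0, -1],
  ],
)

```text
t: 15.78
tcp_pos: [0.5562, 0.1308, 0.2301]
orientation: [1.322, 1.136, -1.317]
force: [1.2, 6.2, -5.9]
opening: 0.042
```

```bash
python3 - <<'E'
from h import *
go(O+.0075*AY+.0375*AX+[0,0,.231])
im,d=cams.camera("scene"); a=im[110:310,190:440]; P=cloud("scene",d)
for t in("tongue","clutch_basket","grease_tin","brush","bolt_dish","pin_middle"):
  for o in finder.outline_of(t,"scene")[:1]:
    q=P[o["pixels"]]; q=q[~np.isnan(q[:,0])]; print(t,round(o["score"],2),o["rect"],np.median(q,0))
cv2.imwrite("pics/c7.png",cv2.resize(a,(750,600),interpolation=2)); go(O)
E
```

```text
t 15.775 tcp [0.5562 0.1308 0.2301] open 0.041993387002223576 F [ 1.1513  6.183  -5.9068] tool shift [-0.0009  0.0004  0.0026] turn [-0.2169 -0.1965 -0.0171]
tongue 0.63 [205.5, 168.1, 103.3, 63.5] [0.5638 0.1395 0.1816]
clutch_basket 0.58 [269.7, 319.4, 59.6, 65.2] [0.4026 0.3498 0.0342]
grease_tin 0.84 [306.9, 158.3, 28.0, 33.2] [ 0.6104 -0.2284  0.0424]
brush 0.75 [142.9, 286.3, 75.5, 60.8] [0.6632 0.3908 0.0112]
bolt_dish 0.57 [356.1, 178.4, 54.2, 32.0] [ 0.4254 -0.2632  0.0084]
pin_middle 0.42 [368.7, 185.8, 13.2, 5.3] [ 0.4487 -0.25    0.0132]
t 16.125 tcp [0.5562 0.1308 0.2301] open 0.04248924602526472 F [ 1.0317  6.6551 -5.7444] tool shift [ 0.2301 -0.0372  0.0111] turn [-0.2125 -0.1984 -0.0212]
```

View pics/c7.png

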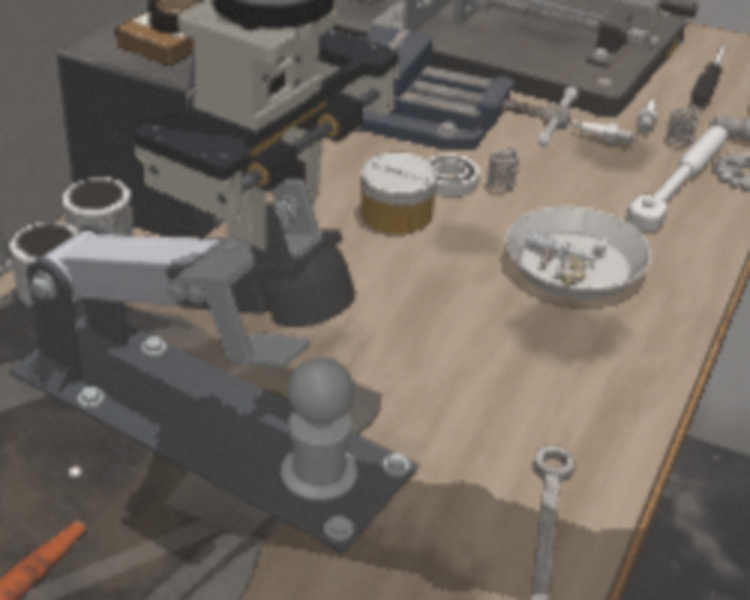

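Picture 8: the bare ball is at (320,390), with the coupler held well above it at about (300,280). The pin is in the dish at about (560,255). The bystanders have not moved, and the pose is steady.

```bash
python3 -c "
from h import *
close_job(); go(O)"
```

```text
the job is handed in; nothing more can be done
the job is handed in; nothing more can be done
```

The hitch is uncoupled and the arm is holding the tongue up off the ball. I handed the job in at about 16 s of the 64 s allowed, and no verdict is reported.

**What I did:** I pulled the pin straight up and laid it in the bolt dish. I then squeezed the latch plate fully over to the lug and lifted the tongue along its arc, keeping hold of it.

**Last checks:**
- **Pin:** it lies in the dish with its middle about 20 mm from the centre and about 13 mm high.
- **Latch:** the fingers are about 42.5 mm apart against the expected 43 mm, so it is fully open.
- **Tongue:** the grip point rose about 83 mm, which puts the socket roughly 87 mm above the ball. This is worked out from the hand's movement; I did not measure the socket itself. The hand was at rest with about 6 N of the tongue's weight on it, and the last picture shows the ball bare.
- **Other things on the bench:** the clutch basket, grease tin and brush are within about 3 mm of where they started.

**What went differently:**
- My first tilt for laying the pin down came close to a wrist joint limit, so I tilted it the other way.
- The hand was once 5 mm to the side above the latch, and I corrected it before going down.

No check failed at the end.

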